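Move the round tag over the end stops to the empty rail

ROBOT

A 6-joint arm with a two-finger parallel gripper is mounted at the origin on a cart in front of the work surface, level with it; the furniture and walls round the work are solid. World frame = base frame: x ahead of the robot, y to its left, z up, the work surface at z = 0. Lengths are in m, angles in degrees, forces in N, time in s.
With the tool pointing down it reaches from about 0.3 to 0.75 m from the base axis. Payload 8.5 kg.
Tool frame: the origin (TCP) lies between the finger pads; the fingertips stand 17 mm ahead of it and the grasp point (between the pads) lies 2 mm behind it (env.tip_reach is the distance from the TCP to the fingertips, in m); z points along the fingers, y is the line along which they close (so a half turn about z gives the same grasp; the last joint's range is limited). The gripper opens to 85 mm and grips with 20 to 120 N. Pads are 22 mm wide; open, the fingers measure 114 mm over their backs; the gripper's body (76 mm by 85 mm) begins 54 mm behind the grasp point. The pads swing forward as they close: fully open they stand 13 mm farther back than shut.
Start: joints at [54.758, 21.807, 74.336, -0, 83.858, -12.336], TCP at [0.214, 0.507, 0.248] pointing down, gripper open.
Joint ranges: [-178.18, 178.18], [-50.72, 133.34], [12.68, 142.11], [-81.47, 261.47], [9.98, 163.14], [-165.26, 165.26]. Speed limits (degrees/s): [136.94, 136.94, 180, 180, 180, 180].

INTERFACE

Orientations are given as a 3x3 rotation matrix whose columns are the frame's x, y, z axes.
In Python, from rig import env, viewer gives the robot as it stands.
- The arm moves only by the tool move_arm, never from a script. Its argument "motion" is a list of rows, each a list of 2 entries, a list of its own where there are three numbers: the shift along the tool's x, y, z normalised to -1 to 1, where 1 is 50 mm, then the turn, a rotation vector about the tool's x, y, z normalised to -1 to 1, where 1 is 8 degrees. A call has 1 to 20 rows; each row shifts and turns the commanded pose from where the row before left it, along the tool's axes as they then stand; what a row does not reach is not made up. A row lasts 1/10 s, in which the tool goes at most 50 mm and 8.59 degrees, less where a joint would pass 70% of its speed; a pose out of reach is approached as far as the arm can. A call with a number of a shift or a turn outside -1 to 1 is refused whole. A call with a gripper value outside its range is refused whole. "claw" is the closure, from 0 (fully open) to 1 (shut), set as the call begins (left out, the last holds). The fingers move at their own pace and stop on an object; "force" is the grip in N (left out, the last holds). Time passes only in rows, so rows that do not move let the fingers close. It gives the time, the measured TCP pose, the force, the opening and the grip force at its end, in the units of the state.
- env.observe(): the state, without advancing time (a new reading comes with each control period).
- viewer.get_image(name): name is "scene" or "top" or "wrist"; returns a dict with "frame" (384x512x3 uint8, red, green, blue), "depth" (384x512 float32, m along the optical axis (not along the pixel's ray), 0 where there is no reading), "fx", "fy", "cx", "cy" (pixels), "eye" and "attitude" of the camera in the world; the wrist camera has in their place "T_tool_cam" (4x4, takes a point from camera to tool coordinates, whose origin is the TCP and whose axes are the flange's). Camera axes: x right, y up, looking along -z (the intrinsics and any distortion apply to the point x, -y, -z); pixel columns grow to the right and rows downward; lengths in m; the calibration is good to about 2 mm. A picture is of the moment at which its call begins: read the wrist's pose just before it.
- env.close_job(): hands the job in; it is judged then, once.
The state is a dict: "time_s": time; "q": joint angles; "qvel": joint speeds; "joint_efforts": joint torques, N m; "position": TCP position; "tool_rot": TCP orientation; "ft_force": force on the tool from outside, world axes, zero at the start; "wrist_torque": the same for the moment, N m; "grip_width": finger opening in m; "gripper_force": force on a finger pad.
Only numpy, scipy, OpenCV 4.12 (cv2) and the standard library are available. Lean on these libraries where they do the work, as an engineer would, in place of code of your own. Each camera call takes 0.05 s, during which the arm holds its last target. There are 200 camera calls.

TASK

On the two-rail tag rack, transfer the tag with the round leaves from the full rail on the left to the empty rail on the right: lift it over the upturned stops at the inner rail ends, lower it (do not drop it) astride the right-hand rail, clear of its stop and post, and let it hang there freely. Leave the other two tags hanging on the left-hand rail.

Things in the scene. Friction and masses are not known exactly. Their poses are not given: they have to be found in the camera images.
- rack: Fixed tag rack: grey base bar 560 x 56 mm, a steel post at each end (y = +-262 mm) carrying a round rail 10 mm thick that runs inward along y to an upturned free end at y = +35 or -35 mm. Both rails lie in line at x = 0, their top 130 mm up. Origin: centre of the base, on the work surface; x away from the robot across the rails, y left along them, z up. Things lying in front are under 25 mm high.
- empty_rail_mid (a point): Middle of the right-hand, empty rail, on the rail's top, 145 mm right of the rack's middle; axes as the rack. The straight rail is free for 90 mm to either side of it. The end stops at the inner rail ends, with their 14 mm black balls, rise 24 mm above the rail's top.
- round_tag: The ROUND tag, to be moved, about 90 g: a dark metal A-shaped saddle astride the rail. Flat roof 26 mm across the rail, 28 along it; two leaves, discs 48 mm across, spread down to front and back, ending 65 mm below the roof, 20 mm apart inside at the top and 70 mm at the bottom. Origin: underside of the roof, where the rail's top bears; z up. It hangs upright by itself.
- round_tag_tab (a point): Centre of the round tag's grip tab, 30 mm above the underside of its roof. The tab is a black plastic upright, 10 mm thick across the rail (x) and 24 mm wide along the rail (y); above its foot, it can be gripped from 19 mm below this point to its top 20 mm above. The tabs of the three tags are alike, 53 mm or more apart along the left rail, in any order.
- square_tag_tab (a point): Centre of the grip tab of the tag with SQUARE leaves (46 x 46 mm), a bystander on the left-hand rail; otherwise built and hung like the round tag.
- narrow_tag_tab (a point): Centre of the grip tab of the tag with NARROW straight leaves (24 mm wide, 70 mm long), a bystander on the left-hand rail; otherwise built and hung like the round tag.
Mind the look-alikes: they are no part of the job. Leave any purple look-alike of the part that bears square_tag_tab alone.

How it is judged (in metres and radians):
On the way:
1. the round tag is lifted over the end stops: its roof passes the gap between the rails above the stops (y of round_tag_tab in the frame of rack between -0.06 and 0.06 m and z of round_tag_tab in the frame of rack above 0.186 m and contact force between round_tag and the fingers above 0.1 N), for 0.04 s.
At the end, for the whole second after the job is handed in: The round tag hangs at rest astride the right rail, 55 to 238 mm right of the rack's middle; square and narrow tag hang on the left rail, 50 to 240 mm left of it. Each tab is within 18 mm of over the rail, 150 to 168 mm above the rack's foot, tilted under 0.3 rad (x of round_tag_tab in the frame of rack between -0.018 and 0.018 m and y of round_tag_tab in the frame of rack between -0.238 and -0.055 m and z of round_tag_tab in the frame of rack between 0.15 and 0.168 m and angle between each of round_tag_tab, square_tag_tab, narrow_tag_tab's own z axis and vertical below 0.3 rad and x of square_tag_tab in the frame of rack between -0.018 and 0.018 m and y of square_tag_tab in the frame of rack between 0.05 and 0.24 m and z of square_tag_tab in the frame of rack between 0.15 and 0.168 m and x of narrow_tag_tab in the frame of rack between -0.018 and 0.018 m and y of narrow_tag_tab in the frame of rack between 0.05 and 0.24 m and z of narrow_tag_tab in the frame of rack between 0.15 and 0.168 m and linear speed of round_tag below 0.05 m/s and angular speed of round_tag below 0.6 rad/s); the robot touches nothing.
It fails at once if the round tag is dropped: it moves faster than 0.7 m/s out of the fingers' hold (contact force between round_tag and the fingers below 0.05 N and linear speed of round_tag above 0.7 m/s).
It also fails if it takes over 40 s, if anything falls off the work surface, if the arm or the gripper's body presses on something with over 40 N, if the wrist force passes 120 N, or if a joint passes its speed limit or range.

## Working session

There is one attempt and no reset: what is moved stays moved. The work goes in short steps, Python scripts to look and compute and a tool call to move; the robot and the scene stay as the last step left them, time stands still between calls to the robot, and variables do not carry over. Pictures are saved under pics/ and viewed, at most 10 in all, crops included, and the job is handed in when it is done.

Besides the shell and the picture viewer there is one more tool, called as name([rows], argument=value, ...), one row to a line, values as JSON. move_arm: Moves the arm, as the interface text tells. Scaled input: -1 to 1 covers 50 mm each way for a shift and 8 degrees each way for a turn. Its arguments: {"type":"object","properties":{"motion":{"type":"array","items":{"type":"array"}},"claw":{"type":"number"},"force":{"type":"number"}},"required":["motion"]}

```bash
mkdir -p pics; cat > h.py <<'E'
import numpy as np, cv2
from rig import env, viewer
def snap(n,tag):
    im=viewer.get_image(n); cv2.imwrite(f'pics/{tag}.png',cv2.cvtColor(im['frame'],cv2.COLOR_RGB2BGR))
    np.savez(f'pics/{tag}.npz',**im); return im
def pts(im):
    d=im['depth']; v,u=np.mgrid[:d.shape[0],:d.shape[1]]
    c=np.stack([(u-im['cx'])/im['fx']*d,-(v-im['cy'])/im['fy']*d,-d],-1)
    R=np.array(im['attitude']).reshape(3,3); return c@R.T+np.array(im['eye'])
E
python3 - <<'E'
from h import *
s=env.observe(); print(s['position'],s['tool_rot'],s['grip_width'])
for n in('scene','top'):
    im=snap(n,n+'0'); print(n,im['fx'],im['cx'],im['cy'],im['eye'],im['attitude'])
a=cv2.imread('pics/scene0.png');b=cv2.imread('pics/top0.png')
cv2.imwrite('pics/both.png',cv2.resize(np.vstack([a,b]),(512,768))[:, :])
E
```

```text
[0.21393786 0.50640532 0.24769565] [[-9.21122546e-01  3.89271814e-01 -8.42856956e-04]
 [ 3.89272601e-01  9.21121829e-01 -1.19107188e-03]
 [ 3.12723230e-04 -1.42522428e-03 -9.99998935e-01]] 0.0857400711334209
scene 398.0531702343401 253.39496724042846 193.25857415516373 [ 0.19486022 -0.39390824  0.7736205 ] [[ 0.86459091  0.38698911 -0.3205027 ]
 [-0.5021513   0.64250429 -0.57881975]
 [-0.01807258  0.66138315  0.74983046]]
top 490.5074451458996 255.30784950170923 187.6009055501083 [0.26393811 0.10699603 1.32096959] [[-1.43724723e-03  9.86017386e-01 -1.66636278e-01]
 [-9.99984689e-01 -5.26647049e-04  5.50865685e-03]
 [ 5.34387292e-03  1.66641644e-01  9.86003045e-01]]
```

View pics/scene0.png

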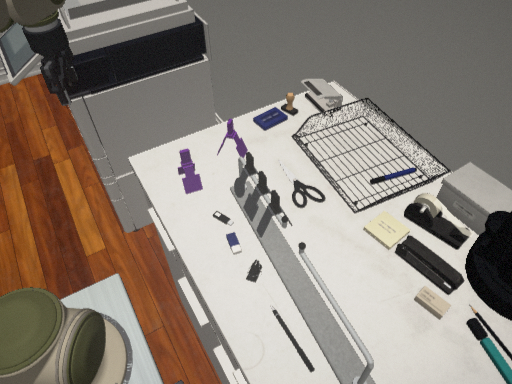

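View pics/top0.png

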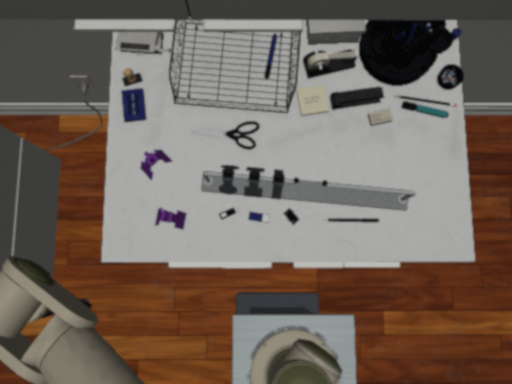

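The rack shows in the top view from (205,180) to (410,198), with three tags at u≈229, 254 and 278. In the scene view they are at about (245,180), (262,200) and (275,210). Two purple look-alikes lie on the table, at (155,162) and (171,217) in the top view. I'll enlarge the tags and measure the rack.

```bash
python3 - <<'E'
from h import *
a=cv2.imread('pics/scene0.png')[140:260,220:320];b=cv2.imread('pics/top0.png')[155:215,200:300]
a=cv2.resize(a,(500,600),interpolation=cv2.INTER_CUBIC); b=cv2.resize(b,(300,180),interpolation=cv2.INTER_CUBIC)
c=np.zeros((600,800,3),np.uint8);c[:,:500]=a;c[:180,500:]=b;cv2.imwrite('pics/crop.png',c)
im=dict(np.load('pics/top0.npz'));P=pts(im);z=P[...,2]
sub=np.zeros(z.shape,bool);sub[150:225,190:425]=1
m=sub&(z>.11)&(z<.2)&(P[...,0]>.2)
n,l,st,ce=cv2.connectedComponentsWithStats(m.astype(np.uint8))
for i in range(1,n):
    if st[i,4]>5:
        Q=P[l==i];print(st[i],Q.mean(0).round(4),Q.min(0).round(3),Q.max(0).round(3))
m=sub&(z>.145)
n,l,st,ce=cv2.connectedComponentsWithStats(m.astype(np.uint8))
print('tabs')
for i in range(1,n):
    Q=P[l==i];print(st[i],Q.mean(0).round(4),Q.max(0).round(3))
E
```

```text
[203 167  96  25 830] [0.4874 0.1075 0.1396] [ 0.46  -0.003  0.11 ] [0.521 0.231 0.185]
[322 180  94  16 393] [ 0.4639 -0.1763  0.1302] [ 0.449 -0.296  0.115] [ 0.481 -0.062  0.157]
tabs
[254 151   1   1   1] [0.2639 0.107  1.321 ] [0.264 0.107 1.321]
[290 150   1   1   1] [0.2639 0.107  1.321 ] [0.264 0.107 1.321]
[204 152   1   1   1] [0.2639 0.107  1.321 ] [0.264 0.107 1.321]
[282 153   1   1   1] [0.2639 0.107  1.321 ] [0.264 0.107 1.321]
[397 153   1   1   1] [0.2639 0.107  1.321 ] [0.264 0.107 1.321]
[245 154   1   1   1] [0.2639 0.107  1.321 ] [0.264 0.107 1.321]
[269 155   1   1   1] [0.2639 0.107  1.321 ] [0.264 0.107 1.321]
[338 154   1   1   1] [0.2639 0.107  1.321 ] [0.264 0.107 1.321]
[192 157   1   1   1] [0.2639 0.107  1.321 ] [0.264 0.107 1.321]
[222 159   1   1   1] [0.2639 0.107  1.321 ] [0.264 0.107 1.321]
[303 158   1   1   1] [0.2639 0.107  1.321 ] [0.264 0.107 1.321]
[306 159   1   1   1] [0.2639 0.107  1.321 ] [0.264 0.107 1.321]
[232 160   1   1   1] [0.2639 0.107  1.321 ] [0.264 0.107 1.321]
[298 163   1   1   1] [0.2639 0.107  1.321 ] [0.264 0.107 1.321]
[30
[... 3654 characters left out ...]
 1   1] [0.2639 0.107  1.321 ] [0.264 0.107 1.321]
[360 214   1   1   1] [0.2639 0.107  1.321 ] [0.264 0.107 1.321]
[248 216   1   1   1] [0.2639 0.107  1.321 ] [0.264 0.107 1.321]
[410 216   1   1   1] [0.2639 0.107  1.321 ] [0.264 0.107 1.321]
[335 219   1   1   1] [0.2639 0.107  1.321 ] [0.264 0.107 1.321]
[206 221   1   1   1] [0.2639 0.107  1.321 ] [0.264 0.107 1.321]
[212 221   1   1   1] [0.2639 0.107  1.321 ] [0.264 0.107 1.321]
[379 221   1   1   1] [0.2639 0.107  1.321 ] [0.264 0.107 1.321]
[217 222   1   1   1] [0.2639 0.107  1.321 ] [0.264 0.107 1.321]
[294 222   1   1   1] [0.2639 0.107  1.321 ] [0.264 0.107 1.321]
[387 223   1   1   1] [0.2639 0.107  1.321 ] [0.264 0.107 1.321]
```

View pics/crop.png

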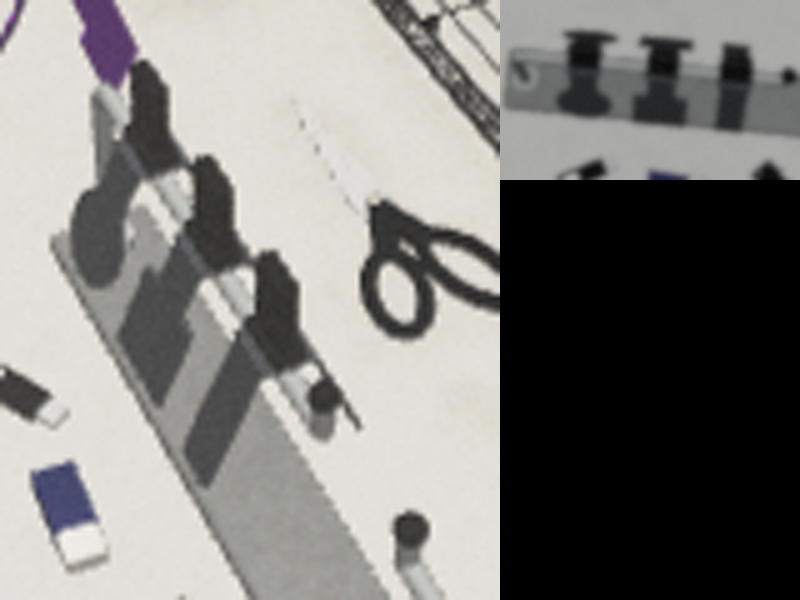

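Three candidates in the crop's left-hand scene view, outermost first:
- **Tag by the left post:** disc leaf at about crop (100,235), top view (229,175).
- **Middle tag:** square leaf at about crop (155,330), top view (254,178).
- **Inner tag:** narrow strip at about crop (215,410), top view (278,180).

The outermost is the round tag, because its leaves are discs. The two purple parts stay where they are. Next I'll get exact tops and the rail line.

```bash
python3 - <<'E'
from h import *
for nm in('top0','scene0'):
    im=dict(np.load(f'pics/{nm}.npz'));P=pts(im);z=P[...,2]
    ok=(im['depth']>0)&(P[...,0]>.42)&(P[...,0]<.54)&(abs(P[...,1])<.3)
    m=ok&(z>.176)&(z<.2)
    n,l,st,ce=cv2.connectedComponentsWithStats(m.astype(np.uint8)); print(nm)
    for i in range(1,n):
        if st[i,4]>3: Q=P[l==i];print(' tab',st[i,4],Q.mean(0).round(4),Q.min(0).round(3),Q.max(0).round(3))
    m=ok&(z>.143)&(z<.165)&(P[...,1]>-.09)&(P[...,1]<.02)
    n,l,st,ce=cv2.connectedComponentsWithStats(m.astype(np.uint8))
    for i in range(1,n):
        if st[i,4]>3: Q=P[l==i];print(' ball',st[i,4],Q.mean(0).round(4),Q.max(0).round(3))
    m=ok&(z>.122)&(z<.14)&(P[...,1]>-.27)&(P[...,1]<-.09)
    Q=P[m];f=np.polyfit(Q[:,1],Q[:,0],1);print(' rail x=',f.round(4),len(Q),np.percentile(Q[:,2],95).round(4), 'z mean',Q[:,2].mean().round(4))
E
```

```text
top0
 tab 39 [0.4974 0.1676 0.1796] [0.492 0.156 0.177] [0.502 0.18  0.184]
 tab 38 [0.4909 0.1031 0.1803] [0.487 0.092 0.177] [0.497 0.113 0.185]
 tab 40 [0.4854 0.0431 0.1799] [0.48  0.033 0.177] [0.49  0.054 0.185]
 ball 25 [0.4812 0.0016 0.1514] [0.488 0.007 0.156]
 ball 26 [ 0.4742 -0.068   0.1523] [ 0.481 -0.062  0.157]
 rail x= [0.0965 0.481 ] 294 0.1328 z mean 0.1288
scene0
 tab 36 [0.4963 0.1644 0.179 ] [0.491 0.152 0.176] [0.502 0.178 0.181]
 tab 43 [0.4898 0.0987 0.179 ] [0.485 0.088 0.176] [0.496 0.11  0.181]
 tab 47 [0.484  0.0404 0.1791] [0.479 0.029 0.176] [0.489 0.053 0.183]
 ball 39 [ 0.4794 -0.0032  0.1509] [0.486 0.004 0.155]
 ball 44 [ 0.4731 -0.0725  0.1509] [ 0.48  -0.065  0.156]
 rail x= [0.0961 0.48  ] 594 0.1314 z mean 0.1289
```

move_arm([
  [[0, 0, 0], [0, 0, 1]],
  [[0, 0, 0], [0, 0, 1]],
  [[0, 0, 0], [0, 0, 1]],
  [[0, 0, 0], [0, 0, 1]],
  [[0, 0, 0], [0, 0, 1]],
  [[0, 0, 0], [0, 0, 1]],
  [[0, 0, 0], [0, 0, 1]],
  [[0, 0, 0], [0, 0, 1]],
  [[0, 0, 0], [0, 0, 1]],
  [[0, 0, 0], [0, 0, 0.08]],
], claw=0)

```text
time_s: 1.1
position: [0.214, 0.5065, 0.248]
tool_rot: [[0.098, 0.995, -0.0], [0.995, -0.098, -0.001], [-0.001, -0.0, -1.0]]
ft_force: [0.3, 0.2, 0.4]
grip_width: 0.0854
gripper_force: 0.0
```

move_arm([
  [[-0.4, 0.4, 0], [0, 0, 0]],
  [[-0.5, 0.5, 0], [0, 0, 0]],
  [[-0.5, 0.5, 0], [0, 0, 0]],
  [[-0.5, 0.5, 0], [0, 0, 0]],
  [[-0.5, 0.5, 0], [0, 0, 0]],
  [[-0.5, 0.5, 0], [0, 0, 0]],
  [[-0.5, 0.5, 0], [0, 0, 0]],
  [[-0.5, 0.5, 0], [0, 0, 0]],
  [[-0.5, 0.5, 0], [0, 0, 0]],
  [[-0.5, 0.5, 0], [0, 0, 0]],
  [[-0.5, 0.5, 0], [0, 0, 0]],
  [[-0.5, 0.5, 0], [0, 0, 0]],
  [[-0.33, 0.38, 0], [0, 0, 0]],
  [[0, 0, 0], [0, 0, 0]],
  [[0, 0, 0], [0, 0, 0]],
])

```text
time_s: 2.6
position: [0.4964, 0.1661, 0.248]
tool_rot: [[0.095, 0.995, -0.001], [0.995, -0.095, 0.0], [0.0, -0.001, -1.0]]
ft_force: [-0.4, 0.9, -0.5]
grip_width: 0.0854
gripper_force: 0.0
```

```bash
python3 - <<'E'
from h import *
s=env.observe(); im=snap('wrist','wrist1'); d=im['depth'];T=np.array(im['T_tool_cam']).reshape(4,4)
v,u=np.mgrid[:d.shape[0],:d.shape[1]]
c=np.stack([(u-im['cx'])/im['fx']*d,-(v-im['cy'])/im['fy']*d,-d],-1)
t=c@T[:3,:3].T+T[:3,3]; R=np.array(s['tool_rot']);W=t@R.T+np.array(s['position'])
m=(d>0)&(W[...,2]>.172)&(W[...,2]<.19)&(abs(t[...,0])<.1)&(abs(t[...,1])<.035)
n,l,st,ce=cv2.connectedComponentsWithStats(m.astype(np.uint8))
for i in range(1,n):
    if st[i,4]>30: Q=t[l==i];print(st[i],Q.mean(0).round(4),Q.min(0).round(4),Q.max(0).round(4),W[l==i].mean(0).round(4))
E
```

```text
[251 193  15  36 508] [0.002  0.0012 0.0695] [-0.0106 -0.0034  0.0665] [0.0128 0.006  0.0759] [0.4977 0.168  0.1785]
[251 278  14  34 438] [-0.0619  0.0011  0.0698] [-0.0755 -0.0037  0.0674] [-0.0518  0.0058  0.076 ] [0.4915 0.1044 0.1782]
```

View pics/wrist1.png

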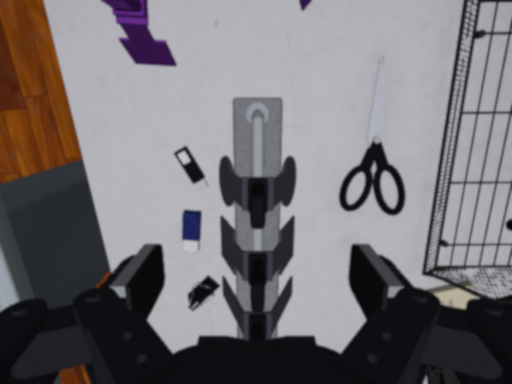

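The wrist view shows the round (disc-leaf) tag at about (258,200), centred between the fingers to within 2 mm. The square and narrow tags sit below it in the picture. I'll descend and grip.

move_arm([
  [[0.02, 0.02, 0.3], [0, 0, 0]],
  [[0, 0, 0.4], [0, 0, 0]],
  [[0, 0, 0.4], [0, 0, 0]],
  [[0, 0, 0.3], [0, 0, 0]],
  [[0, 0, 0.2], [0, 0, 0]],
  [[0, 0, 0.1], [0, 0, 0]],
  [[0, 0, 0], [0, 0, 0]],
  [[0, 0, 0], [0, 0, 0]],
])

```text
time_s: 3.45
position: [0.4978, 0.1673, 0.164]
tool_rot: [[0.096, 0.995, 0.001], [0.995, -0.096, 0.0], [0.0, 0.001, -1.0]]
ft_force: [0.3, -0.1, 0.5]
grip_width: 0.0855
gripper_force: 0.0
```

move_arm([
  [[0, 0, 0], [0, 0, 0]],
  [[0, 0, 0], [0, 0, 0]],
  [[0, 0, 0], [0, 0, 0]],
  [[0, 0, 0], [0, 0, 0]],
  [[0, 0, 0], [0, 0, 0]],
  [[0, 0, 0], [0, 0, 0]],
  [[0, 0, 0], [0, 0, 0]],
  [[0, 0, 0], [0, 0, 0]],
  [[0, 0, 0], [0, 0, 0]],
  [[0, 0, 0], [0, 0, 0]],
], claw=1, force=40)

```text
time_s: 4.45
position: [0.4977, 0.1671, 0.1634]
tool_rot: [[0.097, 0.995, 0.0], [0.995, -0.097, 0.0], [0.0, 0.0, -1.0]]
ft_force: [0.5, 0.0, 2.4]
grip_width: 0.0093
gripper_force: 43.1
```

move_arm([
  [[0, 0, -0.1], [0, 0, 0]],
  [[0, 0, -0.2], [0, 0, 0]],
  [[0, 0, -0.25], [0, 0, 0]],
  [[0, 0, -0.25], [0, 0, 0]],
  [[0, 0, -0.25], [0, 0, 0]],
  [[0, 0, -0.25], [0, 0, 0]],
  [[0, 0, -0.25], [0, 0, 0]],
  [[0, 0, -0.25], [0, 0, 0]],
  [[0, 0, -0.25], [0, 0, 0]],
  [[0, 0, -0.25], [0, 0, 0]],
  [[0, 0, -0.25], [0, 0, 0]],
  [[0, 0, -0.2], [0, 0, 0]],
  [[0, 0, -0.1], [0, 0, 0]],
  [[0, 0, 0], [0, 0, 0]],
  [[0, 0, 0], [0, 0, 0]],
])

```text
time_s: 5.95
position: [0.4974, 0.1671, 0.3054]
tool_rot: [[0.097, 0.995, -0.001], [0.995, -0.097, -0.0], [-0.0, -0.001, -1.0]]
ft_force: [0.8, -0.1, -0.8]
grip_width: 0.0094
gripper_force: 42.8
```

```bash
python3 - <<'E'
from h import *
im=snap('scene','scene1'); s=env.observe(); print(s['position'],s['grip_width'],s['gripper_force'])
a=cv2.imread('pics/scene1.png')[60:260,160:360]
cv2.imwrite('pics/scene1c.png',cv2.resize(a,(600,600),interpolation=cv2.INTER_CUBIC))
E
```

```text
[0.497395   0.16710272 0.30528673] 0.00930225797042145 42.810537815093994
```

View pics/scene1c.png

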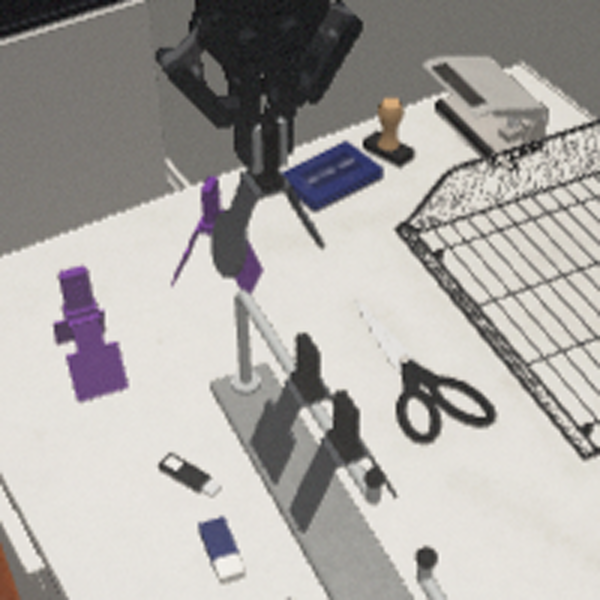

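move_arm([
  [[-0.1, 0, 0], [0, 0, 0]],
  [[-0.25, 0, 0], [0, 0, 0]],
  [[-0.4, 0, 0], [0, 0, 0]],
  [[-0.4, 0, 0], [0, 0, 0]],
  [[-0.4, 0, 0], [0, 0, 0]],
  [[-0.4, 0, 0], [0, 0, 0]],
  [[-0.4, 0, 0], [0, 0, 0]],
  [[-0.4, 0, 0], [0, 0, 0]],
  [[-0.4, 0, 0], [0, 0, 0]],
  [[-0.4, 0, 0], [0, 0, 0]],
  [[-0.4, 0, 0], [0, 0, 0]],
  [[-0.4, 0, 0], [0, 0, 0]],
  [[-0.4, 0, 0], [0, 0, 0]],
  [[-0.4, 0, 0], [0, 0, 0]],
  [[-0.4, 0, 0], [0, 0, 0]],
  [[-0.4, 0, 0], [0, 0, 0]],
  [[-0.4, 0, 0], [0, 0, 0]],
  [[-0.4, 0, 0], [0, 0, 0]],
  [[-0.25, 0, 0], [0, 0, 0]],
  [[0, 0, 0], [0, 0, 0]],
])

```text
time_s: 8.0
position: [0.4633, -0.1827, 0.3056]
tool_rot: [[0.099, 0.995, -0.0], [0.995, -0.099, 0.0], [0.0, -0.0, -1.0]]
ft_force: [0.0, 0.4, -0.6]
grip_width: 0.0095
gripper_force: 42.8
```

```bash
python3 - <<'E'
from h import *
s=env.observe(); print(s['position'],s['tool_rot'],s['grip_width'],s['gripper_force'])
im=snap('scene','scene2'); P=pts(im)
ok=im['depth']>0
m=ok&(P[...,2]>.122)&(P[...,2]<.14)&(P[...,1]>-.27)&(P[...,1]<-.09)&(P[...,0]>.42)&(P[...,0]<.5)
Q=P[m];f=np.polyfit(Q[:,1],Q[:,0],1);print(f,np.polyval(f,s['position'][1]))
cv2.imwrite('pics/scene2c.png',cv2.resize(cv2.imread('pics/scene2.png')[130:384,160:420],(600,586)))
E
```

```text
[ 0.46328479 -0.18269144  0.30555092] [[ 9.88732934e-02  9.95099928e-01 -4.53086658e-04]
 [ 9.95100031e-01 -9.88732763e-02  6.00574791e-05]
 [ 1.49650308e-05 -4.56804628e-04 -9.99999896e-01]] 0.009526398042869854 42.80961871147156
[0.09402161 0.47952785] 0.4623509057776451
```

View pics/scene2c.png

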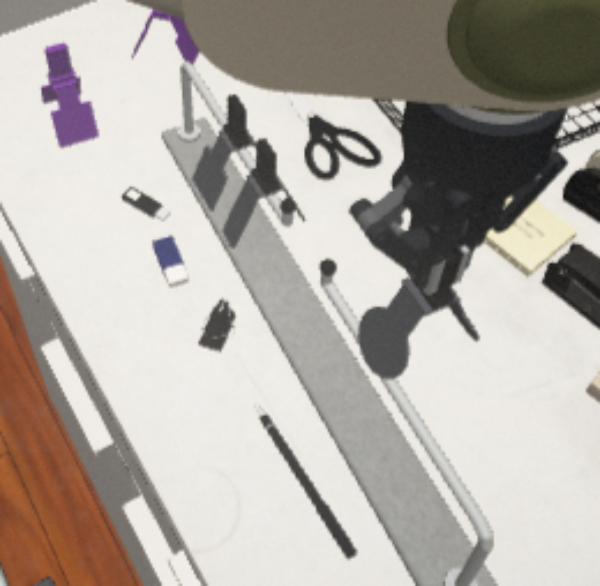

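The tag hangs upright over the middle of the right rail, with its disc leaf at crop (385,340), and lines up with the rail within 1 mm. I'll lower it and slow down towards the end.

move_arm([
  [[0, 0, 0.1], [0, 0, 0]],
  [[0, 0, 0.25], [0, 0, 0]],
  [[0, 0, 0.3], [0, 0, 0]],
  [[0, 0, 0.3], [0, 0, 0]],
  [[0, 0, 0.3], [0, 0, 0]],
  [[0, 0, 0.3], [0, 0, 0]],
  [[0, 0, 0.3], [0, 0, 0]],
  [[0, 0, 0.3], [0, 0, 0]],
  [[0, 0, 0.25], [0, 0, 0]],
  [[0, 0, 0.2], [0, 0, 0]],
  [[0, 0, 0.1], [0, 0, 0]],
  [[0, 0, 0.06], [0, 0, 0]],
  [[0, 0, 0], [0, 0, 0]],
  [[0, 0, 0], [0, 0, 0]],
])

```text
time_s: 9.45
position: [0.4639, -0.1813, 0.1682]
tool_rot: [[0.097, 0.995, 0.001], [0.995, -0.097, -0.0], [-0.0, 0.001, -1.0]]
ft_force: [-0.4, 0.1, -0.8]
grip_width: 0.0093
gripper_force: 42.8
```

move_arm([
  [[0, 0, 0.04], [0, 0, 0]],
  [[0, 0, 0.04], [0, 0, 0]],
  [[0, 0, 0], [0, 0, 0]],
  [[0, 0, 0], [0, 0, 0]],
])

```text
time_s: 9.85
position: [0.4637, -0.1813, 0.1638]
tool_rot: [[0.097, 0.995, -0.0], [0.995, -0.097, -0.0], [-0.0, -0.0, -1.0]]
ft_force: [0.5, 0.2, -1.5]
grip_width: 0.0093
gripper_force: 42.8
```

move_arm([
  [[0, 0, 0.01], [0, 0, 0]],
  [[0, 0, 0.01], [0, 0, 0]],
  [[0, 0, 0], [0, 0, 0]],
  [[0, 0, 0], [0, 0, 0]],
])

```text
time_s: 10.25
position: [0.4639, -0.1813, 0.1634]
tool_rot: [[0.097, 0.995, 0.001], [0.995, -0.097, -0.001], [-0.0, 0.001, -1.0]]
ft_force: [-1.8, 0.8, 5.5]
grip_width: 0.0095
gripper_force: 43.9
```

Contact with the rail is felt (5.5 N upward). Opening the gripper and retreating.

move_arm([
  [[0, 0, 0], [0, 0, 0]],
  [[0, 0, 0], [0, 0, 0]],
  [[0, 0, 0], [0, 0, 0]],
  [[0, 0, 0], [0, 0, 0]],
  [[0, 0, 0], [0, 0, 0]],
  [[0, 0, 0], [0, 0, 0]],
  [[0, 0, 0], [0, 0, 0]],
  [[0, 0, 0], [0, 0, 0]],
  [[0, 0, 0], [0, 0, 0]],
  [[0, 0, 0], [0, 0, 0]],
], claw=0)

```text
time_s: 11.25
position: [0.4638, -0.1812, 0.1628]
tool_rot: [[0.097, 0.995, 0.0], [0.995, -0.097, -0.0], [-0.0, 0.0, -1.0]]
ft_force: [-0.1, 0.2, 0.2]
grip_width: 0.0855
gripper_force: 0.0
```

move_arm([
  [[0, 0, -0.1], [0, 0, 0]],
  [[0, 0, -0.3], [0, 0, 0]],
  [[0, 0, -0.4], [0, 0, 0]],
  [[0, 0, -0.4], [0, 0, 0]],
  [[0, 0, -0.4], [0, 0, 0]],
  [[0, 0, -0.4], [0, 0, 0]],
  [[0, 0, -0.3], [0, 0, 0]],
  [[0, 0, 0], [0, 0, 0]],
  [[0, 0, 0], [0, 0, 0]],
  [[0, 0, 0], [0, 0, 0]],
  [[0, 0, 0], [0, 0, 0]],
])

```text
time_s: 12.35
position: [0.4636, -0.1811, 0.277]
tool_rot: [[0.097, 0.995, -0.001], [0.995, -0.097, 0.001], [0.001, -0.001, -1.0]]
ft_force: [0.5, 0.1, 0.2]
grip_width: 0.0853
gripper_force: 0.0
```

```bash
python3 - <<'E'
from h import *
s=env.observe(); print(s['time_s'],s['position'],s['grip_width'],s['ft_force'])
im=snap('scene','scene3'); P=pts(im); z=P[...,2]
m=(im['depth']>0)&(P[...,0]>.42)&(P[...,0]<.54)&(abs(P[...,1])<.3)&(z>.17)&(z<.2)
n,l,st,ce=cv2.connectedComponentsWithStats(m.astype(np.uint8))
for i in range(1,n):
    if st[i,4]>5: Q=P[l==i];print(st[i,4],Q.mean(0).round(4),Q.max(0).round(3))
cv2.imwrite('pics/scene3c.png',cv2.resize(cv2.imread('pics/scene3.png')[130:384,160:420],(600,586)))
E
```

```text
12.35 [ 0.46356565 -0.1811049   0.27701729] 0.0852996066154397 [0.48606673 0.12449064 0.20510733]
6 [0.4862 0.0938 0.1731] [0.488 0.101 0.175]
63 [0.4835 0.0394 0.1775] [0.489 0.053 0.182]
107 [ 0.4626 -0.184   0.1779] [ 0.469 -0.171  0.182]
```

View pics/scene3c.png

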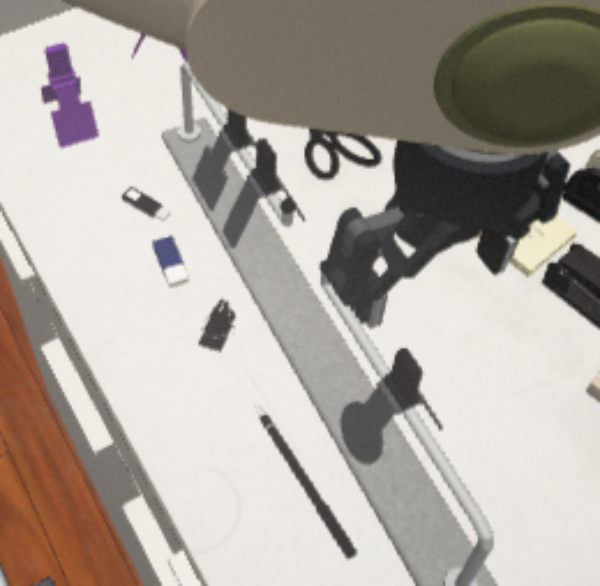

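The round tag hangs upright astride the right rail, with its tab at crop (405,370). The other two tags are still on the left rail and the gripper is clear.

```bash
python3 -c "
from rig import env
print(env.close_job())"
```

```text
the job is handed in; nothing more can be done
None
```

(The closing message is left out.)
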